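Index a drilled glass panel under the locating nose and shut the splash guard

ROBOT

A 6-joint arm with a two-finger parallel gripper is mounted at the origin on the work surface. World frame = base frame: x ahead of the robot, y to its left, z up, the work surface at z = 0. Lengths are in m, angles in degrees, forces in N, time in s.
With the tool pointing down it reaches from about 0.25 to 0.725 m from the base axis. Payload 9.7 kg.
Tool frame: the origin (TCP) lies midway between the tips of the shut fingers; the grasp point (between the pads) lies 19 mm behind it (bot.hold_point_z is the distance from the TCP to the grasp point, in m); z points along the fingers, y is the line along which they close (so a half turn about z gives the same grasp; the last joint's range is limited). The gripper opens to 85 mm and grips with 20 to 120 N. Pads are 22 mm wide; open, the fingers measure 114 mm over their backs; the gripper's body (76 mm by 85 mm) begins 54 mm behind the grasp point. The pads swing forward as they close: fully open they stand 13 mm farther back than shut.
Start: joints at [-71.448, 4.979, 10.078, 95.1, 0, 90], TCP at [0.175, -0.521, 0.231] pointing down, gripper open.
Joint ranges: [-179.16, 179.16], [-48.56, 103.87], [-65.8, 70.77], [-126.05, 130.52], [-82.76, 87.17], [-180, 180]. Speed limits (degrees/s): [127.2, 127.2, 147.25, 180, 180, 180].

INTERFACE

Orientations are given as [roll, pitch, yaw] about the fixed x, y, z axes, in that order (R = Rz(yaw) Ry(pitch) Rx(roll)).
In Python, from workcell import bot gives the robot as it stands.
- The arm moves only by the tool play_rows, never from a script. Its argument "steps" is a list that holds one entry, the list of rows, each a list of 4 numbers: the shift along the tool's x, y, z in m, then the turn about the tool's z in rad. In form: [[[tx, ty, tz, yaw], ...]]. A call has exactly 5 rows; each row shifts and turns the commanded pose from where the row before left it, along the tool's axes as they then stand; what a row does not reach is not made up. A row lasts 1/12 s, in which the tool goes at most 41.7 mm and 7.16 degrees, less where a joint would pass 70% of its speed; a pose out of reach is approached as far as the arm can. A call is refused whole if a number of a shift passes 0.0417 or a number of a turn 0.125, either way. A call with a gripper value outside its range is refused whole. "gripper" is the finger opening in m, from 0 to 0.0854, set as the call begins (left out, the last holds). The fingers move at their own pace and stop on an object; "squeeze" is the grip in N (left out, the last holds). Time passes only in rows, so rows that do not move let the fingers close, or fill a call up. It gives the time, the measured TCP pose, the force, the opening and the grip force at its end, in the units of the state.
- bot.get_obs(): the state, without advancing time (a new reading comes with each control period).
- bot.camera(name): name is "scene" or "top" or "wrist"; returns a dict with "img" (420x560x3 uint8, blue, green, red), "vfov" (degrees; the focal length in pixels is half the picture's height over the tangent of half this angle, whatever the lens; pixels are square), "cx", "cy" (the principal point, pixels), "xyz" and "attitude" of the camera in the world. Camera axes: x right, y down, z forward; pixel columns grow to the right and rows downward; lengths in m; the calibration is good to about 2 mm. The wrist camera is an equidistant fisheye: a pixel r from the principal point sees the ray r / f radians off the axis. A picture is of the moment at which its call begins. There is no depth.
- bot.job_done(): hands the job in; it is judged then, once.
The state is a dict: "time": time; "q": joint angles; "qd": joint speeds; "joint_efforts": joint torques, N m; "ee_pos": TCP position; "tcp_rot": TCP orientation; "wrist_force": force on the tool from outside, world axes, zero at the start; "torque": the same for the moment, N m; "opening": finger opening in m; "grasp_force": force on a finger pad.
Only numpy, scipy, OpenCV 4.12 (cv2) and the standard library are available. Lean on these libraries where they do the work, as an engineer would, in place of code of your own. Each camera call takes 0.05 s, during which the arm holds its last target. There are 200 camera calls.

TASK

The glass panel on the sliding carrier of the drilling jig has three drilled holes: far left, far right and near right as seen from the robot. Take the carrier by its black grip and feel for the far-left hole until the fixed nose drops into it, pause there about a second, then go on to the near-right hole and leave the carrier there with the nose down in that hole. Only then push the splash guard shut until it snaps past its catch and stays home; leave the jar, cup and tub alone.

Things in the scene. Friction and masses are not known exactly. Their poses are not given: they have to be found in the camera images.
- jig: Drilling jig fixed on the table: aluminium base plate 320 x 340 x 12 mm. Origin: centre of its underside, on the table, exactly below the nose's axis. x points away from the robot (give or take its yaw), y left, z up. A grey column 130 mm tall stands at x 117..153, y -25..25 mm.
- bracket_end (a point): Top of the fixed arm's end, above the nose's axis. The arm, 24 mm wide, 108..130 mm above the table, runs here from the column; its bush (radius 13, height 100..134 mm) guides the nose, whose knob reaches 150 mm. Keep clear.
- saddle (a joint): Lower slide, moves the carrier along the jig's y (positive = left), m, -0.055..0.055, 0 = central. About 1 N of friction, stays where left. The nose is over the far-left hole at saddle -0.028 minus the panel's unmeasured shift (-0.010..0.010, see carrier_mid), over the near-right hole at +0.028 minus the same shift.
- carrier (a joint): Upper slide, moves the carrier along the jig's x (positive = away from the robot), m, -0.036..0.036, 0 = central, about 1 N of friction. The nose is over the far-left hole at carrier -0.022, over the near-right hole at +0.022. The carrier is an aluminium plate 130 x 180 mm, top 46 mm above the table.
- carrier_mid (a point): Centre of the carrier's top, axes as the jig's. On it a green glass panel 112 (x) x 150 (y) x 6 mm, holes 13 mm wide at far left (+22,+28), near right (-22,-28), far right (+22,-28) mm from the panel's centre. The panel is centred in x but clipped on anywhere within 10 mm either way in y; this shift is not measured and stays the same during the work: feel for it.
- grip_top (a point): Centre of the top of the black square grip, an upright block 24 x 24 mm, 46 to 92 mm above the table, on the carrier's tongue, 115 mm nearer the robot than the carrier's centre. Axes as the jig's. Moves with the carrier.
- nose (a joint): Fixed pointer: vertical steel rod with a round nose of 8 mm radius, sprung down on the glass with about 4 N. m: 0 = riding on the glass, about 0.003 = fully dropped in a hole. In a hole it holds the carrier; 5 to 8 N sideways pull it out. Within about 3 mm of a hole's centre it pulls the released carrier home. No need to touch it.
- nose_tip (a point): Lowest point of the round nose, on the jig's vertical axis.
- guard (a joint): Splash guard: upright clear panel in a steel frame, 221 mm long from its hinge, rails 10 mm thick, 16..109 mm above the table. Hinge at x +110, y +195 mm in the jig's frame; shut (0 rad) it runs from there along the jig's -x, open it swings out to the left. Starts at 0.4..0.9. A sprung catch stops it at about 0.07; about 10 N at its edge snap it past and it stays at 0.
- guard_hinge (a point): On the guard's hinge axis, at the height of the guard's top (109 mm). Axes as guard_edge.
- guard_edge (a point): On the guard's top, mid thickness, 200 mm from the hinge (21 mm short of the free edge). Its x axis points to the hinge; its y axis is the guard's outer face normal (the guard shuts towards -y).
- frit_jar: Bystander: glass jar with black lid, radius 45, height 140 mm, origin under its centre.
- water_cup: Bystander: white cup, radius 33, height 80 mm, origin under its centre.
- strip_tub: Bystander: open white tub 130 x 180 x 60 mm, origin under its centre.

How it is judged:
By the outcome, as a careful person would: the job done as asked, in the order asked, and still so for the second after the job is handed in, with the robot touching nothing.
It also fails if it takes over 64 s, if anything falls off the work surface, if the arm or the gripper's body presses on something with over 40 N, if the wrist force passes 120 N, or if a joint passes its speed limit or range.

## Working session

There is one attempt and no reset: what is moved stays moved. The work goes in short steps, Python scripts to look and compute and a tool call to move; the robot and the scene stay as the last step left them, time stands still between calls to the robot, and variables do not carry over. Pictures are saved under pics/ and viewed, at most 10 in all, crops included, and the job is handed in when it is done.

Besides the shell and the picture viewer there is one more tool, called after ">>>" as a command line: name --argument value ..., lists and objects as JSON in quotes. play_rows: Moves the arm, as the interface text tells. Its arguments: {"type":"object","properties":{"steps":{"type":"array","items":{"type":"array","items":{"type":"array","items":{"type":"number"}}}},"gripper":{"type":"number"},"squeeze":{"type":"number"}},"required":["steps"]}

```bash
mkdir -p pics; python3 - <<'E'
from workcell import bot
import cv2
o=bot.get_obs(); print(o)
for n in ("scene","top"):
    c=bot.camera(n); cv2.imwrite(f"pics/{n}0.png",c["img"]); print(n,{k:v for k,v in c.items() if k!="img"})
E
```

```text
{'time': 0.0, 'q': array([-7.14487439e+01,  5.01009206e+00,  1.00328200e+01,  9.50986696e+01,
       -5.43743310e-04,  8.99985702e+01]), 'qd': array([ 0.03475724,  0.01155987, -0.04978152,  0.0114318 , -0.16021859,
       -0.02216001]), 'joint_efforts': array([ 2.94137899e-03, -5.20390785e+01,  4.64808333e+01,  1.62711809e-02,
        3.01927366e-05,  1.83520228e-05]), 'ee_pos': array([ 0.1749071 , -0.52120077,  0.2305781 ]), 'tcp_rot': array([-1.79924058e+02,  5.41847727e-04,  1.85526866e+01]), 'wrist_force': array([-0.59597769,  0.24837887, -0.17664113]), 'torque': array([-0.01665711, -0.02521096, -0.01866299]), 'grasp_force': 0.0, 'opening': 0.08567197933487349}
scene {'vfov': 51.31048035039766, 'cx': 284.3177032387407, 'cy': 210.0914172418126, 'xyz': array([ 0.95924391, -0.54562687,  0.92582357]), 'attitude': array([-143.95402475,   -0.14540204,   43.95187221])}
top {'vfov': 57.17789899339946, 'cx': 285.24269308481104, 'cy': 213.14661288771725, 'xyz': array([ 0.47991832, -0.08371122,  1.10774433]), 'attitude': array([-175.38241643,   -1.15475608,  -90.32959122])}
```

View pics/scene0.png

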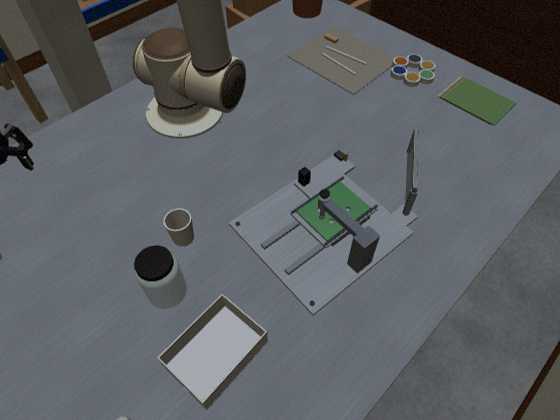

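View pics/top0.png

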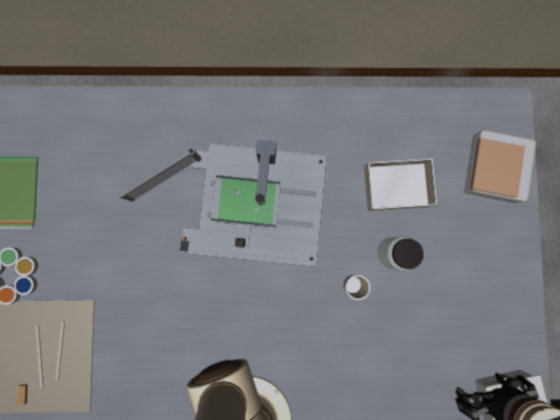

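The top view shows the jig near (262,205), the grip at (240,243), and the guard running from its hinge at (197,155) to (127,198). The bystanders are all to the right. Next I'll get finer positions.

```bash
cat > h.py <<'E'
import numpy as np, cv2
from scipy.spatial.transform import Rotation as R
def ray(c,u,v,fish=False):
    h=c["img"].shape[0]; f=h/2/np.tan(np.radians(c["vfov"]/2))
    x,y=u-c["cx"],v-c["cy"]
    if fish:
        r=np.hypot(x,y)+1e-9; t=r/f; d=np.array([x/r*np.sin(t),y/r*np.sin(t),np.cos(t)])
    else: d=np.array([x/f,y/f,1])
    return R.from_euler('xyz',c["attitude"],degrees=True).as_matrix()@d
def onz(c,u,v,z,fish=False):
    d=ray(c,u,v,fish); p=c["xyz"]; return p+d*(z-p[2])/d[2]
E
python3 - <<'E'
from h import *
from workcell import bot
c=bot.camera("top"); im=c["img"]
cv2.imwrite("pics/topc.png",cv2.resize(im[135:275,110:335],None,fx=3.5,fy=3.5,interpolation=cv2.INTER_CUBIC))
for n,u,v,z in [("grip",240,243,.092),("hinge",197,155,.109),("edge",127,198,.109),("scrFR",321,160,.012),("scrNR",312,259,.012),("cornFL",209,146,.012),("cornNR",317,265,.012),("cornFR",326,157,.012),("knob",260,199,.15),("coltop",266,146,.13)]:
    print(n,onz(c,u,v,z).round(4))
# grip blob
m=cv2.inRange(im,(0,0,0),(30,30,30))[230:255,225:255]
k,l,s,ce=cv2.connectedComponentsWithStats(m); print(s[1:],ce[1:]+[225,230])
g=cv2.inRange(cv2.cvtColor(im,cv2.COLOR_BGR2HSV),(45,90,50),(80,255,255))[160:240,195:300]
p=cv2.findNonZero(g); print(cv2.minAreaRect(p))
E
```

```text
grip [0.4838 0.0145 0.092 ]
hinge [0.7143 0.1261 0.109 ]
edge [0.6015 0.305  0.109 ]
scrFR [ 0.722  -0.2106  0.012 ]
scrNR [ 0.4378 -0.1813  0.012 ]
cornFL [0.7634 0.1124 0.012 ]
cornNR [ 0.4209 -0.1953  0.012 ]
cornFR [ 0.7308 -0.2252  0.012 ]
knob [ 0.5929 -0.0406  0.15  ]
coltop [ 0.7328 -0.0552  0.13  ]
[] []
((51.82926940917969, 32.03658676147461), (50.46721267700195, 21.31328773498535), 6.34019136428833)
```

View pics/topc.png

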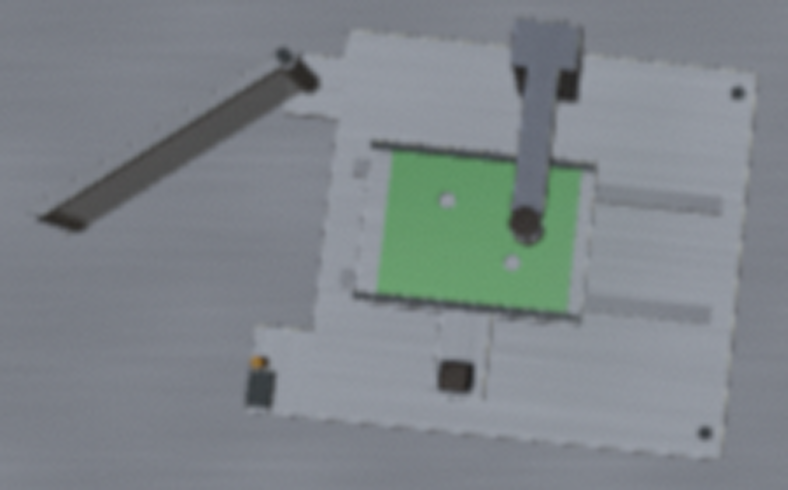

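The crop gives jig centre ≈ (0.592,-0.041), yaw ≈ -5.5°. The grip is at crop (455,376), and the visible holes are at (447,200) and (511,262). Next I'll work out the shift estimate and start moving.

```bash
cat >> h.py <<'E'
J=np.array([.592,-.041]); A=np.radians(-5.5)
def jig(p): p=np.asarray(p)[:2]-J; return np.array([p[0]*np.cos(A)+p[1]*np.sin(A),-p[0]*np.sin(A)+p[1]*np.cos(A)])
def wld(p): return J+np.array([p[0]*np.cos(A)-p[1]*np.sin(A),p[0]*np.sin(A)+p[1]*np.cos(A)])
E
python3 - <<'E'
from h import *
from workcell import bot
c=bot.camera("top")
for n,a,b,z in [("grip",455,376,.092),("FL",447,200,.052),("NR",511,262,.052),("hinge",284,52,.109),("hinge2",302,75,.109),("edge",62,222,.109),("panFL",392,152,.052),("panFR",582,168,.052),("panNR",570,313,.052),("panNL",378,293,.052),("carFL",372,146,.046),("carFR",596,168,.046),("carNR",580,320,.046),("carNL",355,295,.046),("catch",260,385,.06)]:
    p=onz(c,a/3.5+110-.36,b/3.5+135-.36,z); print(n,p[:2].round(4),(jig(p)*1000).round(1))
E
```

```text
grip [0.4862 0.0154] [-110.7   46. ]
FL [0.6247 0.0261] [26.1 69.9]
NR [ 0.5755 -0.0242] [-18.1  15.1]
hinge [0.729  0.1425] [118.8 195.8]
hinge2 [0.7115 0.1289] [102.6 180.5]
edge [0.6013 0.3041] [-23.8 344.4]
panFL [0.6629 0.0696] [ 60.  116.8]
panFR [ 0.6498 -0.0802] [ 61.3 -33.5]
panNR [ 0.5352 -0.0704] [-53.7 -34.7]
panNL [0.5515 0.0796] [-51.8 116.2]
carFL [0.6688 0.0863] [ 64.3 134.1]
carFR [ 0.6508 -0.0913] [ 63.3 -44.4]
carNR [ 0.5299 -0.0781] [-58.2 -42.9]
carNL [0.5505 0.0986] [-54.7 134.9]
catch [0.4804 0.1684] [-131.2  197.7]
```

>>> play_rows --steps '[[[0.01,-0.02,0,0.105],[0.01,-0.025,0,0.105],[0.01,-0.03,0,0.105],[0.015,-0.035,0,0.105],[0.015,-0.035,0,0]]]' --gripper 0.06

```text
time: 0.62
ee_pos: [0.2215, -0.3717, 0.231]
tcp_rot: [-180.0, 0.0, -6.0]
wrist_force: [0.9, -0.1, 0.6]
opening: 0.0602
grasp_force: 0.0
```

>>> play_rows --steps '[[[0.02,-0.036,0,0],[0.02,-0.036,0,0],[0.02,-0.036,0,0],[0.02,-0.036,0,0],[0.02,-0.036,0,0]]]'

```text
time: 1.03
ee_pos: [0.3393, -0.2018, 0.2315]
tcp_rot: [180.0, -0.0, -5.5]
wrist_force: [0.1, -1.2, 0.1]
opening: 0.06
grasp_force: 0.0
```

>>> play_rows --steps '[[[0.02,-0.036,0.01,0],[0.02,-0.036,0.01,0],[0.02,-0.036,0.01,0],[0.02,-0.036,0.01,0],[0.02,-0.036,0.01,0]]]'

```text
time: 1.45
ee_pos: [0.454, -0.0385, 0.1818]
tcp_rot: [-179.8, -0.0, -5.0]
wrist_force: [0.5, -0.1, -0.3]
opening: 0.06
grasp_force: 0.0
```

>>> play_rows --steps '[[[0.02,-0.036,0.01,0],[0.004,-0.015,0.01,0],[0,0,0,0],[0,0,0,0],[0,0,0,0]]]'

```text
time: 1.87
ee_pos: [0.4787, -0.0207, 0.1632]
tcp_rot: [-178.7, 0.0, -3.2]
wrist_force: [0.8, -0.5, -0.6]
opening: 0.0601
grasp_force: 0.0
```

```bash
python3 - <<'E'
from h import *
from workcell import bot
o=bot.get_obs(); print(o["ee_pos"],o["tcp_rot"],o["wrist_force"])
c=bot.camera("wrist"); print({k:v for k,v in c.items() if k!="img"})
cv2.imwrite("pics/w1.png",c["img"])
E
```

```text
[ 0.47873316 -0.02068988  0.16323666] [-1.78677737e+02  6.03955180e-03 -3.21116843e+00] [ 0.81645335 -0.46905298 -0.59026896]
{'vfov': 65.70646984690485, 'cx': 281.0678860692025, 'cy': 214.49853364737774, 'xyz': array([ 0.54748359, -0.02893677,  0.30590489]), 'attitude': array([164.14802702,   1.29941078, -93.22974102])}
```

View pics/w1.png

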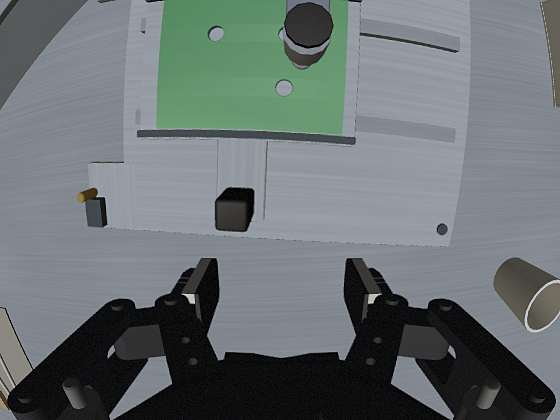

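```bash
python3 - <<'E'
from h import *
from workcell import bot
o=bot.get_obs(); print(o["q"].round(2),o["qd"].round(1),o["ee_pos"])
c=bot.camera("wrist"); im=c["img"]
for n,a,b,z in [("grip",234,217,.092),("FL",216,34,.052),("NR",284,88,.052),("knob",308,25,.15),("panNL",158,130,.052),("panNR",343,134,.052),("carNL",138,136,.046),("carNR",355,141,.046),("scrNR",442,229,.012)]:
    p=onz(c,a,b,z,True); print(n,p[:2].round(4),(jig(p)*1000).round(1))
cv2.imwrite("pics/w1c.png",cv2.resize(im[175:240,200:270],None,fx=6,fy=6,interpolation=cv2.INTER_CUBIC))
E
```

```text
[ -3.28  -5.58  -7.94  87.6    1.33 179.95] [-0.1 -0.2  0.2 -0.2  0.  -0. ] [ 0.47889163 -0.02082015  0.16356379]
grip [0.4871 0.0119] [-109.5   42.6]
FL [0.6258 0.0235] [27.5 67.5]
NR [ 0.5766 -0.0272] [-16.7  12.3]
knob [ 0.5966 -0.0411] [4.6 0.3]
panNL [0.5528 0.0773] [-50.4 114. ]
panNR [ 0.5387 -0.0712] [-50.2 -35.2]
carNL [0.5501 0.0993] [-55.2 135.7]
carNR [ 0.5326 -0.0818] [-55.2 -46.3]
scrNR [ 0.441 -0.182] [-136.8 -154.8]
```

View pics/w1c.png

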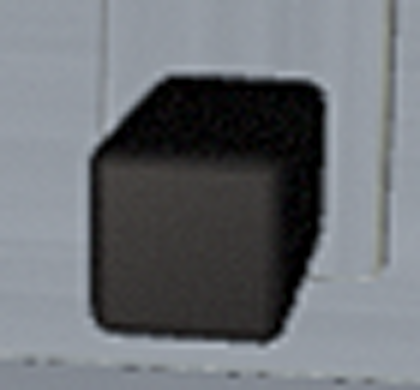

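Joint 6 has reached its limit at this yaw, so I'll turn 90° and close the fingers along the jig's x axis. The grip top is at about pixel (231,216), which puts it near world (0.487,0.015).

>>> play_rows --steps '[[[0,0,0,-0.12],[0,0,0,-0.12],[0,0,0,-0.12],[0,0,0,-0.12],[0,0,0,-0.12]]]'

```text
time: 2.38
ee_pos: [0.4791, -0.0207, 0.1636]
tcp_rot: [-178.9, -0.8, 31.5]
wrist_force: [1.4, -0.6, -0.7]
opening: 0.0601
grasp_force: 0.0
```

>>> play_rows --steps '[[[0,0,0,-0.12],[0,0,0,-0.12],[0,0,0,-0.12],[0,0,0,-0.12],[0,0,0,-0.12]]]'

```text
time: 2.8
ee_pos: [0.4791, -0.0207, 0.1636]
tcp_rot: [-179.6, -1.3, 65.9]
wrist_force: [0.8, -0.6, -0.3]
opening: 0.0603
grasp_force: 0.0
```

>>> play_rows --steps '[[[0,0,0,-0.12],[0,0,0,-0.12],[0,0,0,-0.09],[0.018,0.002,0,0],[0.018,0.002,0,0]]]' --gripper 0.05

```text
time: 3.22
ee_pos: [0.4866, 0.0146, 0.1645]
tcp_rot: [180.0, -1.3, 84.4]
wrist_force: [0.3, -0.6, -0.0]
opening: 0.0498
grasp_force: 0.0
```

>>> play_rows --steps '[[[0,0,0,0],[0,0,0,0],[0,0,0,0],[0,0,0,0],[0,0,0,0]]]'

```text
time: 3.63
ee_pos: [0.4866, 0.0149, 0.1637]
tcp_rot: [-179.9, -1.3, 84.5]
wrist_force: [0.1, -0.5, -0.3]
opening: 0.0499
grasp_force: 0.0
```

>>> play_rows --steps '[[[0,0,0.021,0],[0,0,0.021,0],[0,0,0.021,0],[0,0,0.021,0],[0,0,0.02,0]]]'

```text
time: 4.05
ee_pos: [0.4866, 0.0176, 0.0585]
tcp_rot: [-179.9, -1.3, 84.5]
wrist_force: [-0.6, -0.1, 0.5]
opening: 0.0498
grasp_force: 0.0
```

>>> play_rows --steps '[[[0,0,0,0],[0,0,0,0],[0,0,0,0],[0,0,0,0],[0,0,0,0]]]' --gripper 0.0 --squeeze 30

```text
time: 4.47
ee_pos: [0.4869, 0.0177, 0.0598]
tcp_rot: [-179.9, -1.3, 84.5]
wrist_force: [0.3, -2.3, -10.1]
opening: 0.0237
grasp_force: 33.7
```

>>> play_rows --steps '[[[0,0,0,0],[0,0,0,0],[0,0,0,0],[0,0,0,0],[0,0,0,0]]]'

```text
time: 4.88
ee_pos: [0.4869, 0.0179, 0.0598]
tcp_rot: [-179.9, -1.3, 84.5]
wrist_force: [0.3, -3.8, -6.2]
opening: 0.0234
grasp_force: 34.3
```

```bash
python3 - <<'E'
from h import *
from workcell import bot
o=bot.get_obs(); print(o["ee_pos"],o["wrist_force"],jig(o["ee_pos"]))
c=bot.camera("wrist"); a=c["img"]; t=bot.camera("top")["img"]
cv2.imwrite("pics/w2.png",np.hstack([cv2.resize(a,(400,300)),cv2.resize(t[135:275,145:332],(400,300),interpolation=cv2.INTER_CUBIC)]))
E
```

```text
[0.48690565 0.01790246 0.05978373] [ 0.30598609 -3.78573153 -6.17154177] [-0.11025607  0.04855844]
```

View pics/w2.png

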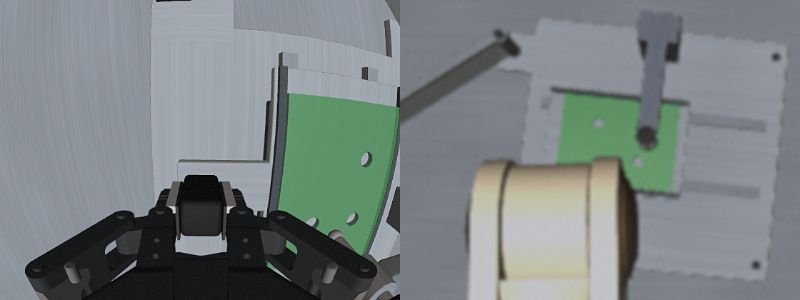

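The grip is held (opening 23.4 mm). I'll move diagonally to about 5 mm short of the far-left hole, then feel for it.

>>> play_rows --steps '[[[-0.0063,-0.00245,0,0],[-0.0063,-0.00245,0,0],[-0.0063,-0.00245,0,0],[-0.0063,-0.00245,0,0],[-0.0063,-0.00245,0,0]]]'

```text
time: 5.4
ee_pos: [0.4724, -0.0116, 0.0598]
tcp_rot: [179.9, -1.5, 84.6]
wrist_force: [2.8, 4.0, -1.0]
opening: 0.0233
grasp_force: 35.2
```

>>> play_rows --steps '[[[-0.0063,-0.00245,0,0],[-0.0063,-0.00245,0,0],[-0.0063,-0.00245,0,0],[-0.0063,-0.00245,0,0],[-0.0053,-0.00245,0,0]]]'

```text
time: 5.82
ee_pos: [0.4577, -0.0411, 0.0596]
tcp_rot: [179.9, -1.4, 84.6]
wrist_force: [4.0, 4.5, 3.5]
opening: 0.0236
grasp_force: 35.9
```

>>> play_rows --steps '[[[0,0,0,0],[0,0,0,0],[-0.0005,0,0,0],[0,0,0,0],[0,0,0,0]]]'

```text
time: 6.23
ee_pos: [0.4571, -0.042, 0.0596]
tcp_rot: [179.9, -1.3, 84.5]
wrist_force: [-1.8, -1.7, 7.9]
opening: 0.0233
grasp_force: 36.1
```

>>> play_rows --steps '[[[-0.0005,0,0,0],[-0.0005,0,0,0],[0,0,0,0],[0,0,0,0],[0,0,0,0]]]'

```text
time: 6.65
ee_pos: [0.4572, -0.0427, 0.0596]
tcp_rot: [179.9, -1.4, 84.6]
wrist_force: [-1.6, 1.9, 7.8]
opening: 0.0235
grasp_force: 36.2
```

>>> play_rows --steps '[[[-0.0005,0,0,0],[-0.0005,0,0,0],[0,0,0,0],[0,0,0,0],[0,0,0,0]]]'

```text
time: 7.07
ee_pos: [0.4571, -0.0437, 0.0596]
tcp_rot: [179.9, -1.4, 84.6]
wrist_force: [-0.7, 0.7, 8.8]
opening: 0.0235
grasp_force: 36.2
```

>>> play_rows --steps '[[[-0.0005,0,0,0],[-0.0005,0,0,0],[0,0,0,0],[0,0,0,0],[0,0,0,0]]]'

```text
time: 7.48
ee_pos: [0.4571, -0.0448, 0.0596]
tcp_rot: [179.9, -1.4, 84.6]
wrist_force: [-1.1, 1.7, 8.5]
opening: 0.0237
grasp_force: 36.2
```

>>> play_rows --steps '[[[-0.0005,0,0,0],[-0.0005,0,0,0],[0,0,0,0],[0,0,0,0],[0,0,0,0]]]'

```text
time: 7.9
ee_pos: [0.4571, -0.0458, 0.0596]
tcp_rot: [179.9, -1.4, 84.6]
wrist_force: [-0.1, 0.4, 7.5]
opening: 0.0234
grasp_force: 36.2
```

>>> play_rows --steps '[[[-0.0005,0,0,0],[-0.0005,0,0,0],[0,0,0,0],[0,0,0,0],[0,0,0,0]]]'

```text
time: 8.32
ee_pos: [0.457, -0.0468, 0.0596]
tcp_rot: [179.9, -1.4, 84.6]
wrist_force: [0.7, 1.2, 7.4]
opening: 0.0236
grasp_force: 36.2
```

```bash
python3 - <<'E'
from h import *
from workcell import bot
for n in("scene",):
    c=bot.camera(n); np.save("s1.npy",c["img"])
    a=c["img"][150:260,240:410]; cv2.imwrite("pics/s1.png",cv2.resize(a,None,fx=4,fy=4,interpolation=cv2.INTER_CUBIC))
t=bot.camera("top");np.save("t1.npy",t["img"])
E
```

```text
(no output)
```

View pics/s1.png

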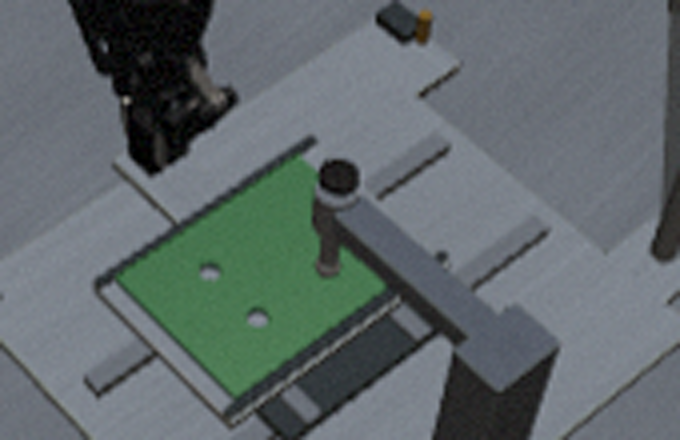

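```bash
python3 - <<'E'
from h import *
from workcell import bot
c=bot.camera("scene")
f=lambda a,b,z:jig(onz(c,240+a/4-.375,150+b/4-.375,z))*1000
# refine hole centroids: bright non-green in green
im=c["img"]; hsv=cv2.cvtColor(im,cv2.COLOR_BGR2HSV)
def cen(u,v):
    w=hsv[v-5:v+6,u-5:u+6,1].astype(float); bg=np.median(np.r_[w[0],w[-1]]); m=np.clip(bg-w-20,0,None)
    ys,xs=np.mgrid[v-5:v+6,u-5:u+6]; return (m*xs).sum()/m.sum(),(m*ys).sum()/m.sum()
for u,v in [(292,218),(304,229)]:
    p=cen(u,v); print(p,(jig(onz(c,*p,.052))*1000).round(1))
print("tip",f(328,271,.052),"collar/knob top",f(340,178,.15))
for k in ((300,150),(385,290),(120,280),(240,400)): print(k,f(*k,.052).round(1))
t=bot.camera("top"); 
E
```

```text
(np.float64(291.9547218628719), np.float64(217.79172056921087)) [-38.1 -52.9]
(np.float64(303.94444444444446), np.float64(229.38227513227514)) [  6.1 -53.4]
tip [7.97333994 3.05390001] collar/knob top [11.29227843 -0.42311722]
(300, 150) [-72.8  54.8]
(385, 290) [40.6 19.7]
(120, 280) [-69.3 -97.9]
(240, 400) [ 41.3 -98.7]
```

>>> play_rows --steps '[[[0,0.0005,0,0],[0,0.0005,0,0],[0,0,0,0],[0,0,0,0],[0,0,0,0]]]'

```text
time: 8.93
ee_pos: [0.4581, -0.047, 0.0596]
tcp_rot: [179.9, -1.3, 84.5]
wrist_force: [-0.3, 0.4, 7.0]
opening: 0.0236
grasp_force: 36.1
```

>>> play_rows --steps '[[[0,0.0005,0,0],[0,0.0005,0,0],[0,0,0,0],[0,0,0,0],[0,0,0,0]]]'

```text
time: 9.35
ee_pos: [0.4588, -0.0471, 0.0596]
tcp_rot: [179.9, -1.3, 84.5]
wrist_force: [-1.2, -1.0, 8.2]
opening: 0.0239
grasp_force: 36.2
```

>>> play_rows --steps '[[[0,0.0005,0,0],[0,0.0005,0,0],[0,0,0,0],[0,0,0,0],[0,0,0,0]]]'

```text
time: 9.77
ee_pos: [0.4594, -0.0472, 0.0596]
tcp_rot: [180.0, -1.3, 84.5]
wrist_force: [-4.5, -0.0, 10.4]
opening: 0.0237
grasp_force: 36.4
```

>>> play_rows --steps '[[[0,0.0005,0,0],[0,0.0005,0,0],[0,0,0,0],[0,0,0,0],[0,0,0,0]]]'

```text
time: 10.18
ee_pos: [0.4599, -0.0474, 0.0596]
tcp_rot: [-180.0, -1.3, 84.5]
wrist_force: [-6.7, -1.2, 11.0]
opening: 0.0232
grasp_force: 36.7
```

The force rises steeply toward +x, so the nose is in the hole. I'll back off, release so it centres itself, pause, and look.

>>> play_rows --steps '[[[0,-0.0013,0,0],[0,-0.0012,0,0],[0,0,0,0],[0,0,0,0],[0,0,0,0]]]'

```text
time: 10.6
ee_pos: [0.4588, -0.0473, 0.0596]
tcp_rot: [179.9, -1.3, 84.5]
wrist_force: [1.2, -1.5, 7.2]
opening: 0.0232
grasp_force: 36.1
```

>>> play_rows --steps '[[[0,0,0,0],[0,0,0,0],[0,0,0,0],[0,0,0,0],[0,0,0,0]]]' --gripper 0.035

```text
time: 11.02
ee_pos: [0.4574, -0.0469, 0.0578]
tcp_rot: [-179.9, -1.3, 84.6]
wrist_force: [0.3, 0.3, 0.8]
opening: 0.0351
grasp_force: 0.0
```

>>> play_rows --steps '[[[0,0,0,0],[0,0,0,0],[0,0,0,0],[0,0,0,0],[0,0,0,0]]]'

```text
time: 11.43
ee_pos: [0.4575, -0.047, 0.0579]
tcp_rot: [-179.9, -1.3, 84.5]
wrist_force: [0.2, 0.3, -0.1]
opening: 0.0348
grasp_force: 0.0
```

>>> play_rows --steps '[[[0,0,0,0],[0,0,0,0],[0,0,0,0],[0,0,0,0],[0,0,0,0]]]'

```text
time: 11.85
ee_pos: [0.4575, -0.047, 0.058]
tcp_rot: [-179.9, -1.3, 84.5]
wrist_force: [0.5, -0.3, -0.7]
opening: 0.0349
grasp_force: 0.0
```

```bash
python3 - <<'E'
from h import *
from workcell import bot
o=bot.get_obs(); print(o["ee_pos"])
old=np.load("s1.npy"); c=bot.camera("scene"); im=c["img"]; np.save("s2.npy",im)
hsv=cv2.cvtColor(im,cv2.COLOR_BGR2HSV)
def cen(u,v):
    w=hsv[v-5:v+6,u-5:u+6,1].astype(float); bg=np.median(np.r_[w[0],w[-1]]); m=np.clip(bg-w-20,0,None)
    ys,xs=np.mgrid[v-5:v+6,u-5:u+6]; return (m*xs).sum()/m.sum(),(m*ys).sum()/m.sum()
for u,v in [(292,218),(304,229)]:
    p=cen(u,v); print(p,(jig(onz(c,*p,.052))*1000).round(1))
# knob row shift
s=[slice(184,222),slice(310,335)]
a,b=[cv2.resize(x[s[0],s[1]],None,fx=10,fy=10,interpolation=cv2.INTER_CUBIC) for x in (old,im)]
cv2.imwrite("pics/s2.png",np.hstack([a,b]))
w=bot.camera("wrist")["img"]; cv2.imwrite("pics/w3.png",w)
E
```

```text
[ 0.45753975 -0.04695519  0.057975  ]
(np.float64(292.2788732394366), np.float64(218.41971830985915)) [-36.2 -53.6]
(np.float64(304.0846774193548), np.float64(229.82392473118279)) [  7.2 -54. ]
```

View pics/s2.png

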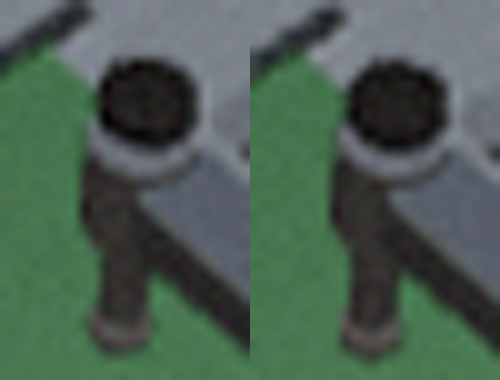

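The knob sits at the same height in both views. I'll measure its drop against the first picture, when it was riding on the glass.

```bash
cat >> h.py <<'E'
def drop(a,b):
    # sub-pixel motion of the dark knob top from a to b
    o=[]
    for x in (a,b):
        g=cv2.cvtColor(x,cv2.COLOR_BGR2GRAY)[185:201,316:333].astype(float); m=np.clip(60-g,0,None)
        ys,xs=np.mgrid[:16,:17]; o.append(np.array([(m*xs).sum(),(m*ys).sum()])/m.sum())
    return o[1]-o[0]
E
python3 - <<'E'
from h import *
a=cv2.imread("pics/scene0.png"); print(drop(a,np.load("s1.npy")),drop(a,np.load("s2.npy")))
for b in("s1.npy","s2.npy"):
    g=[cv2.cvtColor(x,cv2.COLOR_BGR2GRAY)[184:203,314:335].astype(np.float32) for x in (a,np.load(b))]
    for s in ((slice(0,12),slice(0,21)),): print(cv2.phaseCorrelate(g[0][s].copy(),g[1][s].copy()))
E
```

```text
[-0.34297968  0.50762632] [-0.28402955  0.80320984]
((-0.8807746880706393, -0.08038120965418472), 0.7403613490362962)
((-0.7752132647171894, -0.08602669768638105), 0.6695361220174365)
```

The knob has dropped about 0.8 px, which matches roughly 3 mm. Together with the force wall, that puts the nose in the far-left hole. I'll re-grip, finish the pause, then move by (+44,+56) mm.

>>> play_rows --steps '[[[0,0.0013,0,0],[0,0,0,0],[0,0,0,0],[0,0,0,0],[0,0,0,0]]]'

```text
time: 12.37
ee_pos: [0.4588, -0.0471, 0.058]
tcp_rot: [-179.9, -1.3, 84.5]
wrist_force: [0.2, 0.2, 0.8]
opening: 0.035
grasp_force: 0.0
```

>>> play_rows --steps '[[[0,0,0,0],[0,0,0,0],[0,0,0,0],[0,0,0,0],[0,0,0,0]]]' --gripper 0.0

```text
time: 12.78
ee_pos: [0.4589, -0.0471, 0.0581]
tcp_rot: [-179.9, -1.3, 84.5]
wrist_force: [-1.2, 0.5, 1.9]
opening: 0.0237
grasp_force: 32.9
```

>>> play_rows --steps '[[[0,0,0,0],[0,0,0,0],[0,0,0,0],[0,0,0,0],[0,0,0,0]]]'

```text
time: 13.2
ee_pos: [0.4589, -0.0471, 0.0581]
tcp_rot: [-179.9, -1.3, 84.5]
wrist_force: [-1.3, -0.9, 2.9]
opening: 0.0237
grasp_force: 33.1
```

>>> play_rows --steps '[[[0.0056,0.0044,0,0],[0.0056,0.0044,0,0],[0.0056,0.0044,0,0],[0.0056,0.0044,0,0],[0.0056,0.0044,0,0]]]'

```text
time: 13.62
ee_pos: [0.4829, -0.0215, 0.0581]
tcp_rot: [-179.8, -1.3, 84.5]
wrist_force: [-4.1, -4.3, -0.1]
opening: 0.0236
grasp_force: 32.9
```

>>> play_rows --steps '[[[0.0056,0.0044,0,0],[0.0056,0.0044,0,0],[0.0056,0.0044,0,0],[0.0056,0.0044,0,0],[0.0026,0.0024,0,0]]]'

```text
time: 14.03
ee_pos: [0.5053, 0.002, 0.0582]
tcp_rot: [-179.8, -1.3, 84.6]
wrist_force: [-2.0, -1.5, -4.3]
opening: 0.0237
grasp_force: 32.6
```

>>> play_rows --steps '[[[0,0,0,0],[0,0,0,0],[0,0,0,0],[0,0,0,0],[0,0,0,0]]]'

```text
time: 14.45
ee_pos: [0.5059, 0.0023, 0.0582]
tcp_rot: [-179.9, -1.4, 84.6]
wrist_force: [7.2, 6.1, -10.8]
opening: 0.0233
grasp_force: 31.5
```

The pull toward +x and +y means the near-right hole is drawing the carrier in. I'll finish the last 2 mm.

>>> play_rows --steps '[[[0.001,0.001,0,0],[0.0013,0.0009,0,0],[0,0,0,0],[0,0,0,0],[0,0,0,0]]]'

```text
time: 14.87
ee_pos: [0.5073, 0.0037, 0.0583]
tcp_rot: [-179.8, -1.3, 84.5]
wrist_force: [1.9, -0.8, -18.0]
opening: 0.0237
grasp_force: 30.6
```

>>> play_rows --steps '[[[0,0,0,0],[0,0,0,0],[0,0,0,0],[0,0,0,0],[0,0,0,0]]]'

```text
time: 15.28
ee_pos: [0.5073, 0.0037, 0.0584]
tcp_rot: [-179.8, -1.3, 84.5]
wrist_force: [2.6, -2.4, -25.8]
opening: 0.0234
grasp_force: 30.7
```

>>> play_rows --steps '[[[0,0,0,0],[0,0,0,0],[0,0,0,0],[0,0,0,0],[0,0,0,0]]]' --gripper 0.04

```text
time: 15.7
ee_pos: [0.5085, 0.0039, 0.0605]
tcp_rot: [179.9, -1.4, 84.6]
wrist_force: [-0.0, -0.4, 0.6]
opening: 0.0401
grasp_force: 0.0
```

>>> play_rows --steps '[[[0,0,0,0],[0,0,0,0],[0,0,0,0],[0,0,0,0],[0,0,0,0]]]'

```text
time: 16.12
ee_pos: [0.5078, 0.0038, 0.0592]
tcp_rot: [-179.9, -1.3, 84.5]
wrist_force: [-0.6, -0.4, -0.8]
opening: 0.04
grasp_force: 0.0
```

```bash
python3 - <<'E'
from h import *
from workcell import bot
a=cv2.imread("pics/scene0.png"); c=bot.camera("scene"); im=c["img"]; np.save("s3.npy",im)
print(drop(a,im),drop(a,np.load("s2.npy")))
cv2.imwrite("pics/s3.png",cv2.resize(im[130:260,240:440],None,fx=4,fy=4,interpolation=cv2.INTER_CUBIC))
E
```

```text
[-1.22487971 -0.71458553] [-0.28402955  0.80320984]
```

View pics/s3.png

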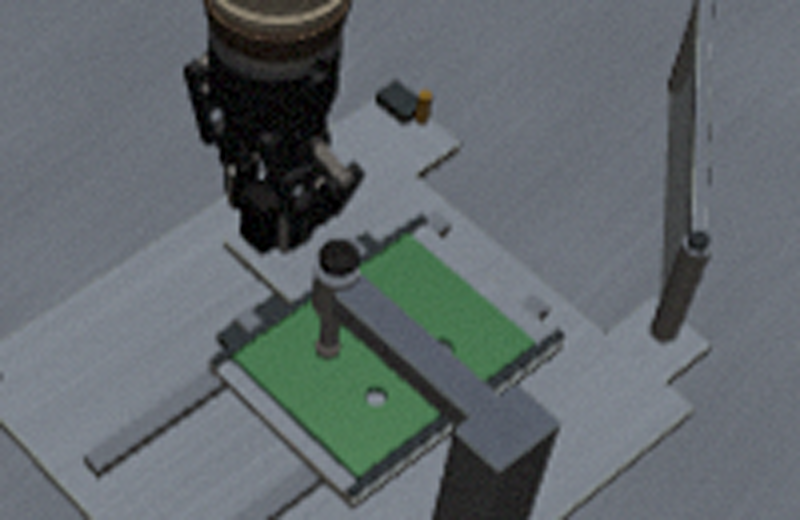

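Here the nose is at crop (328,350) and the far-right hole at (376,397). The far-left hole is half hidden at (447,346). I'll check the fit numerically.

```bash
python3 - <<'E'
from h import *
from workcell import bot
ims=[cv2.imread("pics/scene0.png"),np.load("s1.npy"),np.load("s2.npy"),np.load("s3.npy")]
for im in ims:
    g=cv2.cvtColor(im,cv2.COLOR_BGR2GRAY).astype(float)
    p=cv2.resize(g[184:206,320:330],None,fx=1,fy=8,interpolation=cv2.INTER_LINEAR)[:,3:7].mean(1)
    # lower edge of knob: first crossing >55 after row 193
    i0=72; k=i0+np.argmax(p[i0:]>55); print("knob lower edge row",184+k/8, p[60:130:8].round())
c=bot.camera("scene"); im=c["img"]; hsv=cv2.cvtColor(im,cv2.COLOR_BGR2HSV)
u,v=334,229; w=hsv[v-5:v+6,u-5:u+6,1].astype(float); bg=np.median(np.r_[w[0],w[-1]]); m=np.clip(bg-w-20,0,None)
ys,xs=np.mgrid[v-5:v+6,u-5:u+6]; p=((m*xs).sum()/m.sum(),(m*ys).sum()/m.sum()); fr=jig(onz(c,*p,.052))*1000
tip=jig(onz(c,240+328/4-.375,130+351/4-.375,.052))*1000
print(fr,tip,fr-[44,0]-tip)
o=bot.get_obs(); print(o["ee_pos"],jig(o["ee_pos"]))
w=bot.camera("wrist"); cv2.imwrite("pics/w4.png",w["img"])
t=bot.camera("top"); cv2.imwrite("pics/t4.png",t["img"])
E
```

```text
knob lower edge row 198.5 [ 27.  28.  28.  30.  33.  24.  12.  59. 101.]
knob lower edge row 198.75 [26. 30. 29. 31. 34. 33. 17. 45. 92.]
knob lower edge row 199.125 [24. 29. 29. 33. 33. 33. 24. 27. 82.]
knob lower edge row 199.0 [26. 27. 27. 34. 34. 31. 19. 35. 86.]
[51.51335881  1.05302372] [7.97333994 3.05390001] [-0.45998113 -2.00087629]
[0.50776372 0.00376344 0.05918811] [-0.08813886  0.03648367]
```

The knob is down again, and the hole prediction agrees with the nose to about 1–2 mm, so the near-right hole is engaged. Next I'll rise, shut the fingers and go out beyond the guard, whose tip is at about world (0.604,0.320), angle ≈0.88 rad.

>>> play_rows --steps '[[[0,0,-0.015,0],[0,0,-0.025,0],[0,0,-0.03,0],[0,0,-0.03,0],[0,0,-0.02,0]]]'

```text
time: 16.73
ee_pos: [0.508, 0.0009, 0.1821]
tcp_rot: [179.9, -1.4, 84.5]
wrist_force: [1.3, -0.2, -0.1]
opening: 0.0401
grasp_force: 0.0
```

>>> play_rows --steps '[[[0.034,0.0086,0,0],[0.034,0.0086,0,0],[0.034,0.0086,0,0],[0.034,0.0086,0,0],[0.034,0.0086,0,0]]]' --gripper 0.0

```text
time: 17.15
ee_pos: [0.567, 0.1677, 0.1832]
tcp_rot: [-180.0, -1.3, 84.5]
wrist_force: [0.8, -0.8, 1.2]
opening: -0.0005
grasp_force: 0.0
```

>>> play_rows --steps '[[[0.034,0.0086,0,0],[0.034,0.0086,0,0],[0.034,0.0086,0,0],[0.034,0.0086,0,0],[0.034,0.0086,0,0]]]'

```text
time: 17.57
ee_pos: [0.6258, 0.3329, 0.1869]
tcp_rot: [-179.9, -1.3, 84.6]
wrist_force: [0.7, 0.4, -0.5]
opening: -0.0001
grasp_force: 0.0
```

>>> play_rows --steps '[[[0,0,0,0],[0,0,0,0],[0,0,0,0],[0,0,0,0],[0,0,0,0]]]'

```text
time: 17.98
ee_pos: [0.6256, 0.33, 0.188]
tcp_rot: [-180.0, -1.4, 84.5]
wrist_force: [0.9, -0.4, -0.2]
opening: 0.0
grasp_force: 0.0
```

```bash
python3 - <<'E'
from h import *
from workcell import bot
o=bot.get_obs(); print(o["q"].round(1),o["ee_pos"],jig(o["ee_pos"]))
w=bot.camera("wrist"); print(w["xyz"],w["attitude"])
s=bot.camera("scene")["img"]; g=[cv2.cvtColor(x,cv2.COLOR_BGR2GRAY).astype(float) for x in (s,np.load("s3.npy"))]
print("carrier unchanged:",np.abs(g[0]-g[1])[195:245,295:370].mean())
cv2.imwrite("pics/w5.png",np.hstack([cv2.resize(w["img"],(400,300)),cv2.resize(s[80:290,240:520],(400,300))]))
E
```

```text
[ 27.3  26.6  31.7  94.3   1.2 122.9] [0.62555349 0.33001182 0.18802989] [-0.00216089  0.37251971]
[0.6318767  0.39428027 0.33231755] [ 1.65531328e+02  4.92054177e-02 -5.53945385e+00]
carrier unchanged: 2.9066666666666667
```

View pics/w5.png

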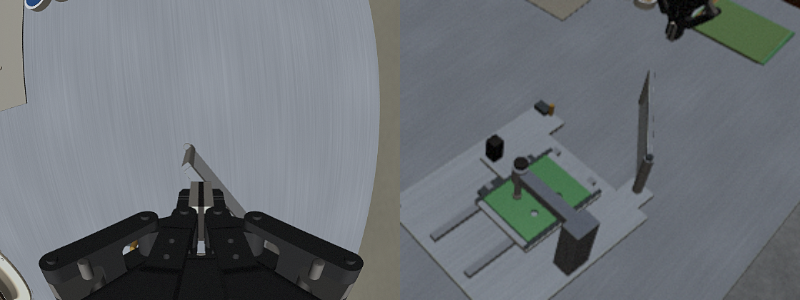

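The wrist view, after scaling, shows the guard's end near full-size pixel (262,207), running down to (340,298). I'll cast those points.

```bash
python3 - <<'E'
from h import *
from workcell import bot
c=bot.camera("wrist")
for a,b in [(183,148),(193,146),(187,163),(195,160),(243,213),(232,213)]:
    for z in (.109,.016): print((a,b),z,(jig(onz(c,a*1.4,b*1.4,z,True))*1000).round(1))
cv2.imwrite("pics/w6.png",cv2.resize(c["img"][180:310,225:365],None,fx=4.2,fy=4.2))
E
```

```text
(183, 148) 0.109 [-19.8 385. ]
(183, 148) 0.016 [-27.2 363.2]
(193, 146) 0.109 [ -9.9 387. ]
(193, 146) 0.016 [-13.1 366.1]
(187, 163) 0.109 [-16.1 369.5]
(187, 163) 0.016 [-21.9 341.3]
(195, 160) 0.109 [ -8.  372.6]
(195, 160) 0.016 [-10.5 345.7]
(243, 213) 0.109 [ 44.3 311.5]
(243, 213) 0.016 [ 63.6 259.2]
(232, 213) 0.109 [ 32.  311.9]
(232, 213) 0.016 [ 46.1 259.7]
```

View pics/w6.png

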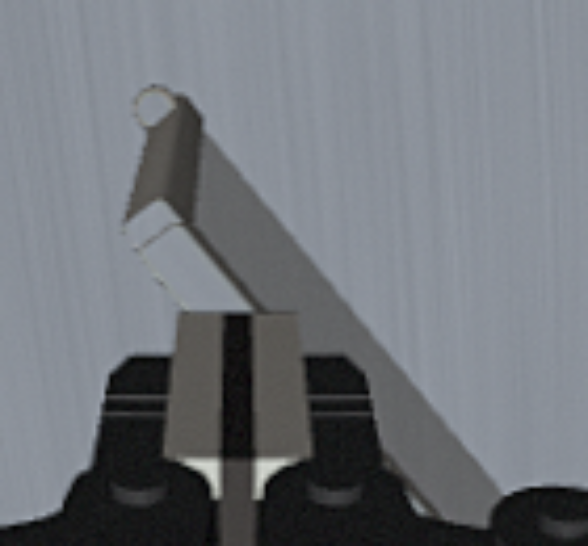

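The guard's top end is at crop (142,215), which gives an angle near 0.9. Going round the outside would sit right at the reach limit. Instead I'll straddle the guard's top with open fingers at about 190 mm from the hinge and drag it shut.

>>> play_rows --steps '[[[-0.014,-0.0025,0,0],[-0.0135,-0.0025,0,0],[0,0,0,-0.11],[0,0,0,-0.11],[0,0,0,-0.11]]]' --gripper 0.06

```text
time: 18.55
ee_pos: [0.618, 0.3035, 0.1871]
tcp_rot: [179.6, -1.3, 103.7]
wrist_force: [-0.1, 0.5, 0.2]
opening: 0.0596
grasp_force: 0.0
```

>>> play_rows --steps '[[[0,0,0,-0.11],[0,0,0,-0.11],[0,0,0,-0.1],[0,0,0,0],[0,0,0,0]]]'

```text
time: 18.97
ee_pos: [0.618, 0.304, 0.1868]
tcp_rot: [179.2, -1.1, 121.6]
wrist_force: [0.0, -0.4, -0.2]
opening: 0.06
grasp_force: 0.0
```

```bash
python3 - <<'E'
from h import *
from workcell import bot
o=bot.get_obs(); print(o["q"].round(1),o["ee_pos"],o["tcp_rot"],jig(o["ee_pos"]))
w=bot.camera("wrist"); print(w["xyz"],w["attitude"])
cv2.imwrite("pics/w7.png",w["img"])
# project where the TCP axis meets z=.109 into the picture
M=R.from_euler('xyz',w["attitude"],degrees=True).as_matrix()
T=R.from_euler('xyz',o["tcp_rot"],degrees=True).as_matrix()
f=210/np.tan(np.radians(w["vfov"]/2))
for dy in (-.03,0,.03):
    p=o["ee_pos"]+T@np.array([0,dy,0]); p=p+T[:,2]*(.109-p[2])/T[2,2]; d=M.T@(p-w["xyz"])
    t=np.arccos(d[2]/np.linalg.norm(d)); r=f*t/np.hypot(d[0],d[1]); print(dy,w["cx"]+d[0]*r,w["cy"]+d[1]*r)
E
```

```text
[25.7 23.6 27.5 93.2  1.2 84.1] [0.6179662  0.30395255 0.18678928] [179.21775356  -1.11281459 121.59608009] [-0.00721558  0.3458532 ]
[0.58151851 0.35831535 0.33077037] [165.29528758  -0.74341415  31.56136162]
-0.03 240.0573226799568 222.37354727449218
0 282.17526031030167 222.2388317150595
0.03 324.1231308790624 222.01848321375755
```

View pics/w7.png

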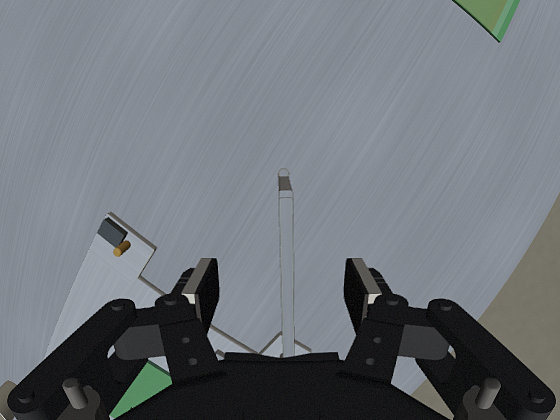

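The guard lies centred between the fingers: it is at column 286 against my axis at 282, and parallel to it. I'll go down and narrow the opening.

>>> play_rows --steps '[[[0,0.001,0.024,0],[0,0.001,0.024,0],[0,0,0.024,0],[0,0,0.024,0],[0,0,0.024,0]]]'

```text
time: 19.43
ee_pos: [0.6197, 0.308, 0.0655]
tcp_rot: [179.2, -1.1, 121.6]
wrist_force: [0.1, 0.2, 0.0]
opening: 0.0599
grasp_force: 0.0
```

>>> play_rows --steps '[[[0,0,0,0],[0,0,0,0],[0,0,0,0],[0,0,0,0],[0,0,0,0]]]' --gripper 0.03

```text
time: 19.85
ee_pos: [0.6207, 0.3085, 0.0686]
tcp_rot: [179.1, -1.1, 121.8]
wrist_force: [-0.0, 0.2, 0.0]
opening: 0.0301
grasp_force: 0.0
```

>>> play_rows --steps '[[[-0.0002,-0.0095,0,-0.05],[-0.0002,-0.0095,0,-0.05],[-0.0002,-0.0095,0,-0.05],[-0.0002,-0.0095,0,-0.05],[-0.0002,-0.0095,0,-0.05]]]'

```text
time: 20.27
ee_pos: [0.583, 0.2786, 0.0671]
tcp_rot: [178.9, -0.8, 136.3]
wrist_force: [0.1, 0.0, 0.3]
opening: 0.0299
grasp_force: 0.2
```

>>> play_rows --steps '[[[-0.0002,-0.0095,0,-0.05],[-0.0002,-0.0095,0,-0.05],[-0.0002,-0.0095,0,-0.05],[-0.0002,-0.0095,0,-0.05],[-0.0002,-0.0095,0,-0.05]]]'

```text
time: 20.68
ee_pos: [0.5547, 0.2406, 0.0663]
tcp_rot: [178.7, -0.5, 150.6]
wrist_force: [1.3, 0.9, -0.0]
opening: 0.0299
grasp_force: 0.2
```

>>> play_rows --steps '[[[-0.0002,-0.0095,0,-0.05],[-0.0002,-0.0095,0,-0.05],[-0.0002,-0.0095,0,-0.05],[0,0,0,0],[0,0,0,0]]]'

```text
time: 21.1
ee_pos: [0.5426, 0.215, 0.0654]
tcp_rot: [178.7, -0.4, 158.9]
wrist_force: [-0.5, 0.3, -0.7]
opening: 0.0301
grasp_force: 0.0
```

```bash
python3 - <<'E'
from h import *
from workcell import bot
o=bot.get_obs(); print(o["q"].round(1),o["ee_pos"],o["tcp_rot"],jig(o["ee_pos"]),o["wrist_force"])
E
```

```text
[21.   8.9 -4.  76.5  1.2 42.1] [0.54260195 0.2150039  0.06537539] [178.65092832  -0.35378487 158.90337486] [-0.07370752  0.25009072] [-0.54279996  0.31906283 -0.74432842]
```

>>> play_rows --steps '[[[-0.0002,-0.0095,0,-0.05],[-0.0002,-0.0095,0,-0.05],[-0.0002,-0.0095,0,-0.05],[-0.0002,-0.0095,0,-0.05],[-0.0002,-0.0095,0,-0.05]]]'

```text
time: 21.52
ee_pos: [0.531, 0.1693, 0.0637]
tcp_rot: [178.6, -0.0, 173.4]
wrist_force: [0.3, -0.2, -0.4]
opening: 0.0297
grasp_force: 0.2
```

>>> play_rows --steps '[[[0,-0.003,0,-0.02],[0,-0.003,0,0],[0,-0.002,0,0],[0,0,0,0],[0,0,0,0]]]'

```text
time: 21.93
ee_pos: [0.5302, 0.1619, 0.0634]
tcp_rot: [178.6, -0.0, 174.4]
wrist_force: [-1.0, 2.1, 0.1]
opening: 0.0297
grasp_force: 0.5
```

>>> play_rows --steps '[[[0,-0.002,0,0],[0,-0.002,0,0],[0,-0.002,0,0],[0,0,0,0],[0,0,0,0]]]'

```text
time: 22.35
ee_pos: [0.5292, 0.1547, 0.0627]
tcp_rot: [178.7, -0.1, 174.5]
wrist_force: [-0.5, 0.2, 0.5]
opening: 0.03
grasp_force: 0.0
```

```bash
python3 - <<'E'
from h import *
from workcell import bot
o=bot.get_obs(); print(o["ee_pos"],o["tcp_rot"],jig(o["ee_pos"]),o["wrist_force"])
E
```

```text
[0.52923215 0.15468964 0.06271319] [ 1.78681663e+02 -7.04644752e-02  1.74454166e+02] [-0.0812349   0.18877269] [-0.52348218  0.23911355  0.51870613]
```

>>> play_rows --steps '[[[0,-0.002,0,0],[0,-0.002,0,0],[0,0,0,0],[0,0,0,0],[0,0,0,0]]]'

```text
time: 22.77
ee_pos: [0.5292, 0.1537, 0.0628]
tcp_rot: [178.3, -0.1, 174.6]
wrist_force: [1.6, 16.3, -3.2]
opening: 0.0299
grasp_force: 8.6
```

>>> play_rows --steps '[[[0,-0.0015,0,0],[0,-0.0015,0,0],[0,0,0,0],[0,0,0,0],[0,0,0,0]]]'

```text
time: 23.18
ee_pos: [0.5292, 0.1534, 0.0628]
tcp_rot: [178.1, -0.0, 174.7]
wrist_force: [4.4, 32.3, -6.4]
opening: 0.0301
grasp_force: 16.4
```

>>> play_rows --steps '[[[0,-0.001,0,0],[0,-0.001,0,0],[0,0,0,0],[0,0,0,0],[0,0,0,0]]]'

```text
time: 23.6
ee_pos: [0.5292, 0.1531, 0.0628]
tcp_rot: [177.9, -0.0, 174.8]
wrist_force: [4.9, 43.5, -9.0]
opening: 0.03
grasp_force: 21.7
```

That's a hard stop at over 40 N, well past the catch force. I'll back off to the middle and lift straight out.

>>> play_rows --steps '[[[0,0.004,0,0],[0,0.004,0,0],[0,0.004,0,0],[0,0.004,0,0],[0,0,0,0]]]'

```text
time: 24.02
ee_pos: [0.5299, 0.1622, 0.0629]
tcp_rot: [178.7, -0.1, 174.5]
wrist_force: [0.2, -0.5, -0.4]
opening: 0.0299
grasp_force: 0.0
```

>>> play_rows --steps '[[[0,0,0,0],[0,0,0,0],[0,0,0,0],[0,0,0,0],[0,0,0,0]]]' --gripper 0.045

```text
time: 24.43
ee_pos: [0.5299, 0.1618, 0.063]
tcp_rot: [178.7, -0.1, 174.5]
wrist_force: [0.0, 0.8, -0.5]
opening: 0.0446
grasp_force: 0.0
```

>>> play_rows --steps '[[[0,0,-0.024,0],[0,0,-0.024,0],[0,0,-0.024,0],[0,0,-0.024,0],[0,0,-0.024,0]]]'

```text
time: 24.85
ee_pos: [0.5296, 0.159, 0.1842]
tcp_rot: [178.7, -0.1, 174.5]
wrist_force: [0.1, -0.7, -0.3]
opening: 0.0448
grasp_force: 0.0
```

>>> play_rows --steps '[[[0,0.03,-0.01,0],[0,0.03,-0.01,0],[0,0.03,-0.01,0],[0,0.03,-0.01,0],[0,0.03,-0.01,0]]]'

```text
time: 25.27
ee_pos: [0.544, 0.3085, 0.2371]
tcp_rot: [178.6, -0.0, 174.5]
wrist_force: [-0.3, 0.5, 0.0]
opening: 0.045
grasp_force: 0.0
```

>>> play_rows --steps '[[[0,0,0,0],[0,0,0,0],[0,0,0,0],[0,0,0,0],[0,0,0,0]]]'

```text
time: 25.68
ee_pos: [0.5441, 0.3062, 0.2363]
tcp_rot: [178.7, -0.1, 174.4]
wrist_force: [0.3, 0.1, 0.4]
opening: 0.0451
grasp_force: 0.0
```

```bash
python3 - <<'E'
from h import *
from workcell import bot
print(bot.get_obs()["ee_pos"])
a=cv2.imread("pics/scene0.png"); s=bot.camera("scene"); im=s["img"]; s3=np.load("s3.npy")
G=lambda x:cv2.cvtColor(x,cv2.COLOR_BGR2GRAY).astype(float)
print("carrier diff vs s3",np.abs(G(im)-G(s3))[205:245,295:370].mean())
for x in (a,s3,im):
    p=cv2.resize(G(x)[184:206,320:330],None,fx=1,fy=8,interpolation=cv2.INTER_LINEAR)[:,3:7].mean(1); print(184+(72+np.argmax(p[72:]>55))/8)
# guard: dark new pixels in top view, compared with first picture; jig coordinates on z=.109
t=bot.camera("top"); t0=cv2.imread("pics/top0.png")
d=((G(t0)-G(t["img"]))>25).astype(np.uint8); d[:140]=0;d[275:]=0
d[:, :150]=0;d[:,215:]=0
ys,xs=np.nonzero(d); P=np.array([jig(onz(t,u,v,.109)) for u,v in zip(xs,ys)])*1000
k=(P[:,0]<120)&(P[:,0]>-130)
P=P[k]; print(len(P))
for lo in range(-120,120,30):
    q=P[(P[:,0]>=lo)&(P[:,0]<lo+30)]; 
    if len(q): print(lo,len(q),q[:,1].min().round(),np.median(q[:,1]).round(),q[:,1].max().round())
E
```

```text
[0.54406249 0.3061863  0.23630127]
carrier diff vs s3 3.3553333333333333
198.5
199.0
199.0
541
-120 55 173.0 183.0 194.0
-90 84 175.0 184.0 193.0
-60 80 175.0 184.0 193.0
-30 84 174.0 183.0 192.0
0 79 174.0 183.0 192.0
30 83 173.0 183.0 192.0
60 76 172.0 181.0 191.0
```

The guard now runs parallel to the jig's x axis to within 0.01 rad, so it is shut. The carrier moved 44.3 × 55.1 mm between the two holes (44 × 56 expected), and the nose is still down. Handing in.

```bash
python3 -c "
from workcell import bot
print(bot.job_done())"
```

```text
the job is handed in; nothing more can be done
None
```

The job is handed in at about 26 s: the nose was felt into the far-left hole and held there about a second, the carrier is left with the nose down in the near-right hole, and the guard was then pushed shut past its catch. The jar, cup and tub were left alone. I viewed 13 pictures, over the limit of 10.

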